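Latch the food carrier and take its surface temperature

ROBOT

A 6-joint arm with a two-finger parallel gripper is mounted at the origin on the work surface. World frame = base frame: x ahead of the robot, y to its left, z up, the work surface at z = 0. Lengths are in m, angles in rad, forces in N, time in s.
With the tool pointing down it reaches from about 0.275 to 0.875 m from the base axis. Payload 12.5 kg.
Tool frame: the origin (TCP) lies between the finger pads; the fingertips stand 19 mm ahead of it and the grasp point (between the pads) is the TCP; z points along the fingers, y is the line along which they close (so a half turn about z gives the same grasp; the last joint's range is limited). The gripper opens to 85 mm and grips with 20 to 120 N. Pads are 22 mm wide; open, the fingers measure 114 mm over their backs; the gripper's body (76 mm by 85 mm) begins 54 mm behind the grasp point. The pads swing forward as they close: fully open they stand 13 mm farther back than shut.
Start: joints at [-1.388, 0.351, 1.652, -0, 1.139, -0.085], TCP at [0.146, -0.53, 0.25] pointing down, gripper open.
Joint ranges: [-2.75, 2.75], [-0.79, 2.1], [0.01, 2.65], [-1.57, 4.71], [0.07, 3.14], [-2.87, 2.87]. Speed limits (rad/s): [2.22, 2.22, 2.79, 3.14, 3.14, 3.14].

INTERFACE

Orientations are given as a unit quaternion [x, y, z, w].
In Python, from bench import ctrl, read_camera gives the robot as it stands.
- The arm moves only by the shell command python3 -m handwheel 'ROWS' [FORCE]. ROWS is text: rows parted by semicolons, each of 5 numbers parted by spaces: the shift along the tool's x, y, z each as a share of 250 mm, from -1 to 1, then the turn about the tool's z as a share of pi/2 rad, from -1 to 1, then the closure in counts, from 0 (fully open) to 255 (shut). In form: x y z twist grip; .... A call has 1 to 20 rows; each row is the pose to reach, as a shift and turn from the pose commanded when the call began, along the tool's axes at that moment; what a row does not reach only later rows make up. A row lasts 1/8 s, in which the tool goes at most 62.5 mm and 10.7 degrees, less where a joint would pass 70% of its speed; a pose out of reach is approached as far as the arm can. A call with a number of a shift or a turn outside -1 to 1 is refused whole. A call with a gripper value outside its range is refused whole. The fingers move at their own pace and stop on an object; FORCE is the grip in N (left out, the last holds). Time passes only in rows, so rows that repeat a pose let the fingers close. It gives the time, the measured TCP pose, the force, the opening and the grip force at its end, in the units of the state.
- ctrl.sense(): the state, without advancing time (a new reading comes with each control period).
- read_camera(name): name is "scene" or "top"; returns a dict with "frame" (384x512x3 uint8, red, green, blue), "intrinsics" (3x3 intrinsics, pixels), "camera_from_world" (4x4, takes a point from world to camera coordinates). Camera axes: x right, y up, looking along -z (the intrinsics and any distortion apply to the point x, -y, -z); pixel columns grow to the right and rows downward; lengths in m; the calibration is good to about 2 mm. A picture is of the moment at which its call begins. There is no depth.
- ctrl.close_job(): hands the job in; it is judged then, once.
The state is a dict: "clock": time; "q": joint angles; "dq": joint speeds; "joint_efforts": joint torques, N m; "ee_pos": TCP position; "tool_rot": TCP orientation; "contact_force": force on the tool from outside, world axes, zero at the start; "moment": the same for the moment, N m; "grip_width": opening from 0.0 (shut) to 1.0 (fully open); "finger_force": force on a finger pad.
Only numpy, scipy, OpenCV 4.12 (cv2) and the standard library are available. Lean on these libraries where they do the work, as an engineer would, in place of code of your own. Each camera call takes 0.05 s, during which the arm holds its last target. There are 200 camera calls.

TASK

Swing the steel latch on top of the food carrier fully home into its keeper, and only then take the black surface probe out of its white stand by the handle. Press the probe's sprung foot lightly on the middle of the round steel measuring disc on the carrier's sloping front, with the probe square to the disc and the foot pushed in about half of its spring travel, never bottomed hard. Finish while still holding the probe there, gripped in the robot's fingers, and leave the food, drinks and other table things where they are.

Things in the scene. Friction and masses are not known exactly. Their poses are not given: they have to be found in the camera images.
- latch (a joint): Flat steel swing latch on the flat top of the food carrier's lid, turning about a vertical pivot; value in rad: 0 = fully home in the keeper (a hard stop), growing as it opens, up to 1.4. Opening swings its free end from the carrier's left side (carrier +y) towards the robot (carrier -x), that is counter-clockwise seen from above. It stays where it is left; about 2 N at the post moves it.
- latch_pivot (a point): Point on the latch's vertical pivot axis at the height of the post's middle, 25 mm above the lid's flat top; its axes are the carrier's: x away from the sloping front, y towards the keeper, z up. The latch arm is 14 mm wide, 120 mm long and 6 mm thick, its top 10 mm above the lid and 15 mm below this point. The closed arm lies along +y with its end in a bracket-shaped steel keeper that stands 23 mm above the lid, 105 to 135 mm from the pivot.
- latch_post (a point): Middle of the round steel finger post standing on the latch arm, 60 mm from the pivot: 14 mm diameter, reaching from 15 mm below this point (top of the arm) to 16 mm above it. At latch value q it lies at (-60 sin q, 60 cos q) mm from latch_pivot in the axes of latch_pivot.
- carrier: Fixed insulated food carrier, grey box with black lid, 240 (x) x 260 (y) x 130 mm high. Origin at the centre of its underside; its x points from the sloping front to the back, y to its left side with the keeper. The lid's front 100 mm slopes down 25 degrees towards -x; the flat top lies behind.
- disc: Round bare steel measuring disc with a dark rubber rim, 40 mm diameter, 3 mm proud of the carrier's sloping front. Origin at the centre of its top face; its z is the outward normal of the disc, its y the carrier's y. The probe must stand along this z.
- probe_grip (a point): Middle of the handle of the surface probe, 93 mm along the probe's axis from its unpressed foot. The black handle is 26 x 26 mm square and 64 mm long (32 mm either way from here); below it a 34 mm collar, 6 mm thick, then a thin steel stem with the sprung foot. z points along the probe from the foot to the handle's end, x and y are square to the handle's flats. Mass about 0.14 kg. At the start it stands upright in its stand.
- probe_foot (a point): Centre of the underside of the probe's round steel foot, 16 mm diameter, which slides into the stem on a spring: travel 15 mm, 0.6 N per mm (9 N fully in). z points up along the probe.
- stand: Fixed white block, 62 x 62 x 70 mm high, with a 21 mm through hole down its middle in which the probe's stem hangs, 55 mm deep, the collar resting on its top. Origin at the centre of its underside. It may stand left or right of the carrier. Lift the probe straight up at least 60 mm to clear it.
- sandwich1_mid (a point): Centre of a wrapped half sandwich standing up, 68 mm diameter, 53 mm high; leave alone.
- sandwich2_mid (a point): Centre of another such half sandwich; leave alone.
- muffin_mid (a point): Centre of a muffin, 66 mm diameter, 50 mm high; leave alone.
- jar_mid (a point): Centre of a jar, 64 mm diameter, 90 mm high, on the side opposite the stand; leave alone.
- cup_mid (a point): Centre of a paper cup, 80 mm diameter, 95 mm high; leave alone.
- bottle_mid (a point): Centre of a drinks bottle, 62 mm diameter, 180 mm high; leave alone.
- spoon: Spoon lying flat, 170 mm long; leave alone.
- probe: The whole surface probe, 125 mm long. Origin on its axis at the unpressed foot's underside, z towards the handle's end.
Not all that is in view belongs to the job. What is shaped like the probe but orange or red is not meant. Leave any purple look-alike of the stand alone.

How it is judged:
On the way, in this order (a step that is already met when the one before it is completed fails the run):
1. the latch is fully home in its keeper (within 0.07 rad) while the probe still hangs in its stand (value of joint latch below 0.07 rad and distance of probe_grip from where it was at the start of the episode below 0.02 m), for 0.2 s.
2. the probe is lifted clear of its stand, held by the fingers, with the latch home (value of joint latch below 0.07 rad and z of probe_foot in the frame of stand above 0.072 m and contact force between the fingers and probe above 1 N), for 0.1 s.
At the end, for the whole second after the job is handed in: The latch is within 0.07 rad of home; the fingers hold the probe still, its foot within 12 mm of the disc's centre, its axis within 0.15 rad (8.5 degrees) of square to the disc, pressing the disc with 1.5 to 8.5 N (spring not bottomed) through the last second; it touches its stand no more (value of joint latch below 0.07 rad and distance between probe_foot and disc below 0.012 m and angle between the z axis of probe_grip and the z axis of disc, either way round below 0.15 rad and contact force between probe and disc between 1.5 and 8.5 N and contact force between the fingers and probe above 1 N and contact force between probe and stand below 0.1 N and linear speed of probe below 0.02 m/s); the arm keeps its last pose, push and grip.
It fails at once if the probe strikes or presses the disc harder than 20 N (contact force between probe and disc above 20 N).
It fails at once if food, a drink or other table thing is moved more than 30 mm (distance of any of sandwich1_mid, sandwich2_mid, muffin_mid, jar_mid, cup_mid, bottle_mid, spoon from where it was at the start of the episode above 0.03 m).
It also fails if it takes over 54 s, if anything falls off the work surface, if the arm or the gripper's body presses on something with over 40 N, if the wrist force passes 120 N, or if a joint passes its speed limit or range.

## Working session

There is one attempt and no reset: what is moved stays moved. The work goes in short steps, Python scripts to look and compute and a shell command to move; the robot and the scene stay as the last step left them, time stands still between calls to the robot, and variables do not carry over. Pictures are saved under pics/ and viewed, at most 10 in all, crops included, and the job is handed in when it is done.

```bash
mkdir -p pics; ls
python3 - <<'E'
from bench import ctrl, read_camera
import cv2,numpy as np
for n in("scene","top"):
    c=read_camera(n); cv2.imwrite(f"pics/{n}0.png",c["frame"][:,:,::-1])
    print(n,c["intrinsics"],c["camera_from_world"].round(4) if hasattr(c["camera_from_world"],'round') else c["camera_from_world"])
print(ctrl.sense())
E
```

```text
pics
scene [[376.65928506   0.         260.36124096]
 [  0.         376.65928506 188.41557024]
 [  0.           0.           1.        ]] [[ 0.4611  0.8874 -0.0039 -0.2471]
 [-0.5302  0.279   0.8007  0.1858]
 [ 0.7116 -0.3671  0.5991 -1.476 ]
 [ 0.      0.      0.      1.    ]]
top [[450.38025062   0.         256.67747044]
 [  0.         450.38025062 193.31133094]
 [  0.           0.           1.        ]] [[ 2.8000e-03 -1.0000e+00 -1.5000e-03 -1.4100e-02]
 [ 9.8830e-01  2.5000e-03  1.5280e-01 -5.5280e-01]
 [-1.5280e-01 -1.9000e-03  9.8830e-01 -1.5274e+00]
 [ 0.0000e+00  0.0000e+00  0.0000e+00  1.0000e+00]]
{'clock': 0.1, 'q': array([-1.38761140e+00,  3.51189554e-01,  1.65235007e+00,  8.77065557e-06,
        1.13910026e+00, -8.46051740e-02]), 'dq': array([-0.0005105 , -0.00109514, -0.0018496 , -0.00169809,  0.00016983,
        0.00178881]), 'joint_efforts': array([ 1.50120661e-03, -5.06832218e+01, -2.91876912e+01,  1.07272484e-06,
        2.68040953e-03, -2.26642914e-05]), 'ee_pos': array([ 0.14550431, -0.5301203 ,  0.24981211]), 'tool_rot': array([ 9.91049551e-01,  1.33493493e-01, -2.18211859e-05, -5.23173761e-04]), 'contact_force': array([ 0.48021588, -0.12739058, -0.42178315]), 'moment': array([-0.05966348, -0.01762819,  0.01368321]), 'finger_force': 0.0, 'grip_width': 0.9971062478207927}
```

View pics/scene0.png

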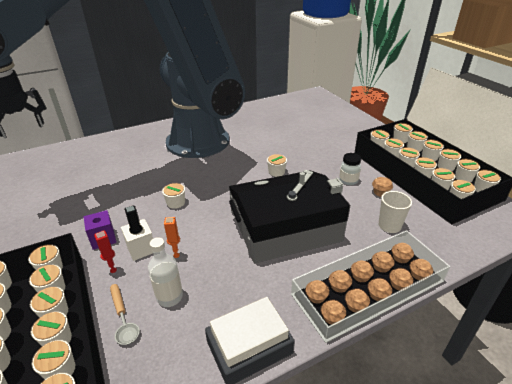

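View pics/top0.png

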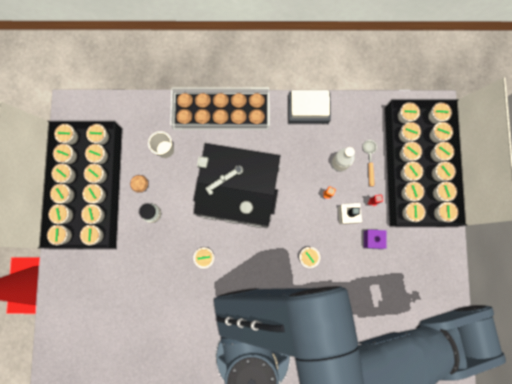

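Candidates in the top view: black probe in white stand (353,211), orange look-alike (329,192), red look-alike (376,199), and purple stand (375,239). I choose the black one in the white stand. The carrier's disc is at about (246,207), the latch pivot at (239,170) and the keeper at (203,161). Next I'll take close crops.

```bash
cat > h.py <<'E'
import numpy as np,cv2
from bench import ctrl, read_camera
from scipy.spatial.transform import Rotation as R
def ray(c,uv):
    K=np.array(c["intrinsics"]);T=np.array(c["camera_from_world"])
    d=np.linalg.inv(K)@[uv[0],uv[1],1]; d=np.array([d[0],-d[1],-d[2]])
    return -T[:3,:3].T@T[:3,3], T[:3,:3].T@d
def onz(c,uv,z):
    o,d=ray(c,uv); return o+d*(z-o[2])/d[2]
def tri(rs):
    A=0;b=0
    for o,d in rs:
        d=d/np.linalg.norm(d);P=np.eye(3)-np.outer(d,d);A=A+P;b=b+P@o
    return np.linalg.solve(A,b)
def proj(c,p):
    T=np.array(c["camera_from_world"]);q=T[:3,:3]@p+T[:3,3]
    k=np.array(c["intrinsics"])@[q[0],-q[1],-q[2]];return k[:2]/k[2]
E
python3 - <<'E'
import cv2,numpy as np
s=cv2.imread("pics/scene0.png");t=cv2.imread("pics/top0.png")
r=lambda i,x,y,w,h,f:cv2.resize(i[y:y+h,x:x+w],None,fx=f,fy=f,interpolation=cv2.INTER_CUBIC)
a=r(t,185,135,100,100,4);b=r(t,310,170,80,80,5)
c=r(s,220,150,130,100,3);d=r(s,80,190,130,100,3)
o=np.zeros((600,800,3),np.uint8);o[:300,:390]=c;o[300:600,:390]=d;
cv2.imwrite("pics/crop.png",np.hstack([np.vstack([c,d])[:600],cv2.resize(np.vstack([a,b]),(400-0,800))[:600]])[:, :790])
# simply stack top views
o=np.zeros((600,800,3),np.uint8);o[:300,:390]=c;o[300:,:390]=d;o[:300,400:700]=r(t,185,135,100,100,3);o[300:,400:700]=r(t,310,170,100,100,3)
cv2.imwrite("pics/crop.png",o)
E
```

```text
(no output)
```

View pics/crop.png

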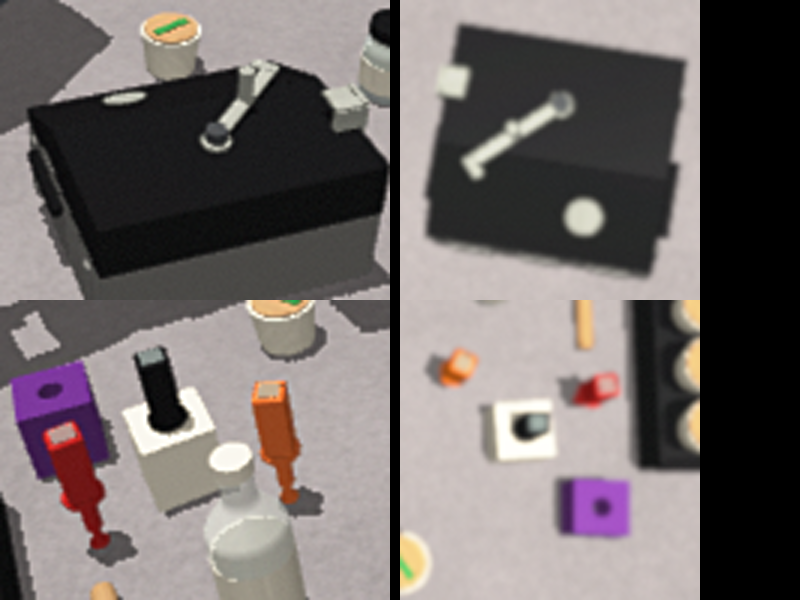

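The crops confirm the choice: the black handle in the white stand (bottom-left crop, about (165,390)), apart from the red, orange and purple look-alikes. The latch is open about 45° with a post on its arm, and the disc sits at crop (583,217).

Run:
```python
from h import *
s=read_camera("scene");t=read_camera("top")
T=lambda x,y:(185+(x-400)/3,135+y/3)
S=lambda x,y:(220+x/3,150+y/3)
def blob(c,x,y,w,h,lo,inv=False):
    g=cv2.cvtColor(c["frame"][y:y+h,x:x+w],cv2.COLOR_RGB2GRAY);m=((g>lo)).astype(np.uint8)
    n,_,st,ce=cv2.connectedComponentsWithStats(m)
    return [(st[i],ce[i]+[x,y]) for i in range(1,n) if st[i][4]>15]
print("disc",blob(t,237,197,20,20,120),blob(s,250,178,25,10,110))
dt=blob(t,237,197,20,20,120)[0][1];ds=blob(s,250,178,25,10,110)[0][1]
d=tri([ray(t,dt),ray(s,ds)]);print("disc tri",d,proj(t,d)-dt,proj(s,d)-ds)
p=tri([ray(t,T(562,104)),ray(s,S(216,137))]);print("pivot",p, "onz.14",onz(t,T(562,104),.14))
for z in(.155,):print("post",tri([ray(t,T(513,128)),ray(s,S(247,83))]),onz(t,T(513,126),.170))
print("armend",onz(t,T(478,167),.14),"keeper",onz(t,T(453,81),.153),"\nBL",onz(t,T(458,24),.13),"BR",onz(t,T(686,60),.13))
print("ridge",onz(t,T(442,140),.13),onz(t,T(675,167),.13),"front",onz(t,T(428,236),.083),onz(t,T(650,275),.083))
B=lambda x,y:(310+(x-400)/3,170+(y-300)/3)
fr=t["frame"];g=(fr[195:230,335:368].min(2)>185).astype(np.uint8)
n,_,st,ce=cv2.connectedComponentsWithStats(g);i=1+st[1:,4].argmax();
cs,_=cv2.findContours((_==i).astype(np.uint8),0,2);r=cv2.minAreaRect(cs[0]);print("stand rect",r,onz(t,np.array(r[0])+[335,195],.07))
Bs=lambda x,y:(80+x/3,190+(y-300)/3)
print("handle end tri",tri([ray(t,B(539,424)),ray(s,Bs(150,357))]),onz(t,B(539,424),.14),onz(s,Bs(150,357),.14))
print("stand top scene",[onz(s,Bs(*q),.07) for q in((123,408),(200,388),(216,430),(139,455))])
print("handle end corners",[onz(s,Bs(*q),.14) for q in((135,353),(159,347),(165,358),(141,367))])
for nm,uv,z in(("bottleTop",(348,153),.18),("jar",(149,211),.09),("cup",(160,142),.095),("orange",(331,190),.1),("red",(378,197),.1),("s1",(310,257),.053),("s2",(204,257),.053)):print(nm,onz(t,uv,z)[:2])
```

```text
disc [(array([  3,   4,  13,  13, 127], dtype=int32), array([245.77952756, 206.91338583]))] [(array([ 0,  0, 17,  4, 37], dtype=int32), array([256.02702703, 178.78378378])), (array([ 5,  3, 13,  4, 38], dtype=int32), array([260.78947368, 182.31578947]))]
disc tri [0.49237172 0.01686213 0.12275519] [1.84907539 0.82227673] [ 2.35639999 -0.24294194]
pivot [0.61805069 0.04756727 0.13698653] onz.14 [0.61643544 0.04563655 0.14      ]
post [0.58671322 0.09863571 0.15756559] [0.58597651 0.09671807 0.17      ]
armend [0.54615899 0.13658663 0.14      ] keeper [0.63902916 0.16424054 0.153     ] 
BL [0.70929658 0.16290205 0.13      ] BR [ 0.66872155 -0.09125764  0.13      ]
ridge [0.57776621 0.17782181 0.13      ] [ 0.54830853 -0.0785555   0.13      ] front [0.47661829 0.19732002 0.083     ] [ 0.43342745 -0.05212209  0.083     ]
stand rect ((16.0, 17.0), (34.0, 32.0), 90.0) [ 0.48510788 -0.3336251   0.07      ]
handle end tri [ 0.47988386 -0.33471419  0.138887  ] [ 0.47942499 -0.33638075  0.14      ] [ 0.48219281 -0.33298476  0.14      ]
stand top scene [array([ 0.44936858, -0.363711  ,  0.07      ]), array([ 0.45438818, -0.29799349,  0.07      ]), array([ 0.51428289, -0.29917806,  0.07      ]), array([ 0.5142499 , -0.36331773,  0.07      ])]
handle end corners [array([ 0.47122055, -0.34284393,  0.14      ]), array([ 0.47255802, -0.32358706,  0.14      ]), array([ 0.48921644, -0.32235864,  0.14      ]), array([ 0.49161797, -0.342178  ,  0.14      ])]
bottleTop [ 0.6637017  -0.30658929]
jar [0.48446599 0.34888203]
cup [0.72194123 0.31928906]
orange [ 0.55585908 -0.26236837]
red [ 0.5324941 -0.4192829]
s1 [ 0.33339813 -0.19385821]
s2 [0.33241333 0.16525675]
```

```bash
cat >> h.py <<'E'
def go(*target):
    s=ctrl.sense();r=R.from_quat(s["tool_rot"]);d=r.inv().apply(np.array(target)-s["ee_pos"])/.25
    x=r.as_matrix()[:,0];print("t",s["clock"],"pos",s["ee_pos"].round(4),"yaw x",np.degrees(np.arctan2(x[1],x[0])).round(2),"F",s["contact_force"].round(1),"grip",round(s["grip_width"],3),round(s["finger_force"],1),"rows:",d.round(3))
E
python3 -m handwheel '0.5 -0.45 0 0.1 255; 1 -0.9 0 0.2 255; 1 -0.9 0 0.27 255; 1 -0.9 0 0.27 255; 1 -0.9 0 0.27 255; 1 -0.9 0 0.27 255; 1 -0.9 0 0.27 255' 30; python3 -c "
from h import *
go(.553,.103,.25)
s=read_camera('scene');t=read_camera('top')
ds=np.array((261.2,182.5));dt=np.array((245.8,206.9));d=tri([ray(t,dt),ray(s,ds)]);print(d,proj(t,d)-dt,proj(s,d)-ds,onz(t,dt,.112))"
```

```text
clock: 1.08
ee_pos: [0.3276, -0.2462, 0.2504]
tool_rot: [0.997, -0.077, 0.0, 0.0]
contact_force: [-0.6, -0.4, 0.4]
grip_width: 0.0
finger_force: 0.0
t 1.075 pos [ 0.3276 -0.2462  0.2504] yaw x -8.8 F [-0.6 -0.4  0.4] grip 0.0 0.0 rows: [ 6.770e-01 -1.518e+00  1.000e-03]
[0.49678847 0.0233305  0.1096595 ] [-0.02817161 -0.01302577] [-0.03625602  0.00347067] [0.49645551 0.02317555 0.112     ]
```

```bash
python3 -m handwheel '0.3 -0.9 0 0 255; 0.3 -0.9 0 0 255; 0.3 -0.9 0 0 255; 0.3 -0.9 0 0 255; 0.3 -0.9 0 0 255' >/dev/null; python3 -m handwheel '0.37 -0.61 0 0 255; 0.37 -0.61 0 0 255; 0.37 -0.61 0 0 255; 0.37 -0.61 0.2 0 255; 0.37 -0.61 0.2 0 255';  python3 - <<'E'
from h import *
go(.553,.103,.172)
t=read_camera("top");s=read_camera("scene")
r=lambda i,x,y,w,h,f:cv2.resize(i[y:y+h,x:x+w,::-1],None,fx=f,fy=f,interpolation=cv2.INTER_CUBIC)
cv2.imwrite("pics/l1.png",np.hstack([r(s["frame"],230,130,130,100,3),r(t["frame"],185,135,130,100,3)]))
E
```

```text
clock: 2.42
ee_pos: [0.5498, 0.0977, 0.1973]
tool_rot: [0.997, -0.079, -0.003, 0.001]
contact_force: [-0.9, 0.1, 1.1]
grip_width: -0.001
finger_force: 0.0
t 2.425 pos [0.5498 0.0977 0.1973] yaw x -9.04 F [-0.9  0.1  1.1] grip -0.001 0.0 rows: [ 0.01  -0.023  0.101]
```

View pics/l1.png

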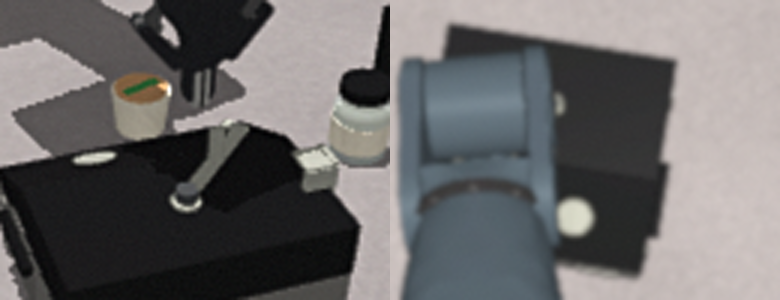

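The fingers hang on the robot side of the post (scene crop (205,85), post (222,150)), which is the correct pushing side. Now I'll go down and push.

```bash
python3 -m handwheel '0.01 -0.02 0.1 0 255; 0.01 -0.02 0.1 0 255; 0.05 -0.02 0.1 0 255; 0.1 -0.03 0.1 0 255; 0.14 -0.04 0.1 0 255; 0.17 -0.05 0.1 0 255; 0.2 -0.06 0.1 0 255; 0.22 -0.06 0.1 0 255; 0.23 -0.06 0.1 0 255; 0.23 -0.06 0.1 0 255'
python3 - <<'E'
from h import *
go(.608,.1046,.172)
E
```

```text
clock: 3.78
ee_pos: [0.6094, 0.1057, 0.1754]
tool_rot: [0.997, -0.078, -0.002, -0.0]
contact_force: [-10.5, 3.3, 7.3]
grip_width: 0.001
finger_force: 5.3
t 3.775 pos [0.6094 0.1057 0.1754] yaw x -8.95 F [-10.5   3.3   7.3] grip 0.001 5.3 rows: [-0.005  0.005  0.014]
```

```bash
python3 -m handwheel '0.01 0 0 0 255; 0.015 0 0 0 255; 0.015 0 0 0 255; 0.015 0 0 0 255' | head -4; python3 -m handwheel '-0.1 0 0 0 255; -0.15 0 -0.1 0 255; -0.15 0 -0.35 0 255; -0.3 0.4 -0.35 0 0; -0.4 0.9 -0.35 0 0; -0.4 1 -0.35 0 0; -0.4 1 -0.35 0 0; -0.4 1 -0.35 0 0'
python3 - <<'E'
from h import *
go(.482,-.333,.2)
t=read_camera("top");s=read_camera("scene")
r=lambda i,x,y,w,h,f:cv2.resize(i[y:y+h,x:x+w,::-1],None,fx=f,fy=f,interpolation=cv2.INTER_CUBIC)
cv2.imwrite("pics/l2.png",np.hstack([r(s["frame"],230,130,130,100,3),r(t["frame"],185,135,130,100,3)]))
E
```

```text
clock: 4.28
ee_pos: [0.6102, 0.1056, 0.1752]
tool_rot: [0.997, -0.078, -0.005, 0.0]
contact_force: [-28.6, 5.6, 18.1]
clock: 5.28
ee_pos: [0.4755, -0.1297, 0.2631]
tool_rot: [0.997, -0.08, 0.0, 0.0]
contact_force: [0.0, -0.1, -0.8]
grip_width: 0.996
finger_force: 0.0
t 5.275 pos [ 0.4755 -0.1297  0.2631] yaw x -9.19 F [ 0.  -0.1 -0.8] grip 0.996 0.0 rows: [0.155 0.799 0.253]
```

View pics/l2.png

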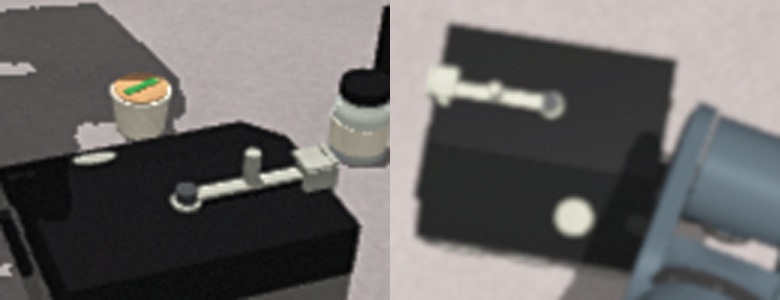

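The latch lies home in the keeper (scene crop: arm from (187,195) to (315,170)). Next I grasp the probe.

```bash
python3 -m handwheel '0.1 0.25 0 -0.09 0; 0.15 0.5 0 -0.09 0; 0.15 0.8 0 -0.09 0; 0.15 0.8 0 -0.09 0; 0.15 0.8 0 -0.09 0; 0.15 0.8 0.1 -0.09 0; 0.15 0.8 0.1 -0.09 0;  0.15 0.8 0.1 -0.09 0'>/dev/null
python3 - <<'E'
from h import *
go(.481,-.333,.110)
t=read_camera("top");s=read_camera("scene")
r=lambda i,x,y,w,h,f:cv2.resize(i[y:y+h,x:x+w,::-1],None,fx=f,fy=f,interpolation=cv2.INTER_CUBIC)
cv2.imwrite("pics/p1.png",np.hstack([r(s["frame"],70,150,130,120,3),r(t["frame"],300,150,100,120,3)]))
E
```

```text
t 6.375 pos [ 0.4831 -0.3289  0.2387] yaw x -0.77 F [ 0.5 -0.8 -0.6] grip 1.001 0.0 rows: [-0.009  0.016  0.515]
```

View pics/p1.png

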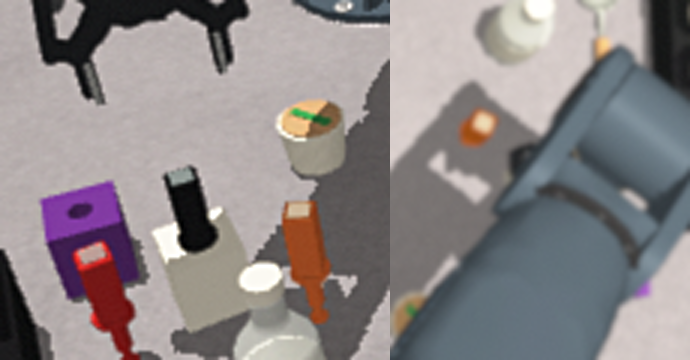

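The open fingers straddle the handle (crop: fingers at (95,85) and (222,55), handle top (182,178)), clear of the look-alikes. Down and close.

```bash
python3 -m handwheel '-0.01 0.016 0.2 0 0; -0.01 0.016 0.4 0 0; -0.01 0.016 0.515 0 0; -0.01 0.016 0.515 0 0;  -0.01 0.016 0.515 0 0; -0.01 0.016 0.515 0 255; -0.01 0.016 0.515 0 255; -0.01 0.016 0.515 0 255; -0.01 0.016 0.515 0 255; -0.01 0.016 0.515 0 255; -0.01 0.016 0.515 0 255' 20
python3 - <<'E'
from h import *
go(.481,-.333,.110)
E
```

```text
clock: 7.85
ee_pos: [0.4799, -0.334, 0.1094]
tool_rot: [1.0, -0.007, 0.0, 0.0]
contact_force: [-1.6, 0.9, 4.8]
grip_width: 0.299
finger_force: 26.0
t 7.85 pos [ 0.4799 -0.334   0.1094] yaw x -0.86 F [-1.6  0.9  4.8] grip 0.299 26.0 rows: [ 0.004 -0.004 -0.002]
```

```bash
python3 -m handwheel '0 0 -0.06 0 255; 0 0 -0.12 0 255; 0 0 -0.18 0 255; 0 0 -0.18 0 255; 0 0 -0.18 0 255; -0.03 0 -0.18 0 255; -0.06 0 -0.175 0 255; -0.09 0 -0.17 0 255; -0.12 0 -0.16 0 255; -0.14 0 -0.153 0 255;  -0.15 0 -0.15 0 255; -0.15 0 -0.15 0 255; -0.15 0 -0.15 0 255' 20
python3 - <<'E'
from h import *
go(.481,-.333,.110)
t=read_camera("top");s=read_camera("scene")
r=lambda i,x,y,w,h,f:cv2.resize(i[y:y+h,x:x+w,::-1],None,fx=f,fy=f,interpolation=cv2.INTER_CUBIC)
cv2.imwrite("pics/p2.png",np.hstack([r(s["frame"],80,150,100,110,4),r(t["frame"],300,170,80,110,4)]))
E
```

```text
clock: 9.48
ee_pos: [0.4421, -0.3333, 0.1464]
tool_rot: [1.0, -0.007, -0.0, -0.0]
contact_force: [1.5, -0.1, -0.9]
grip_width: 0.301
finger_force: 25.0
t 9.475 pos [ 0.4421 -0.3333  0.1464] yaw x -0.85 F [ 1.5 -0.1 -0.9] grip 0.301 25.0 rows: [ 0.156 -0.003  0.145]
```

View pics/p2.png

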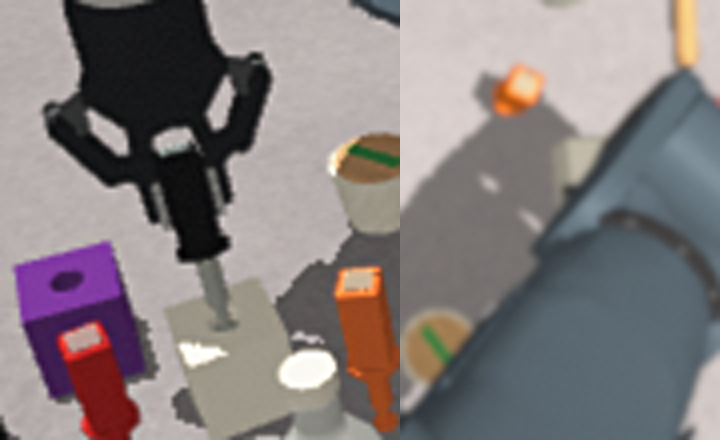

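The probe now leans in the hole: handle top at crop (178,140), collar (203,248), stem entering the hole at (225,322). Now I measure the lean.

```bash
cat >> h.py <<'E'
def ony(c,uv,p,n):
    o,d=ray(c,uv);n=np.array(n);return o+d*(n@(np.array(p)-o))/(n@d)
E
python3 - <<'E'
from h import *
s=read_camera("scene")
st=ctrl.sense();n=R.from_quat(st["tool_rot"]).as_matrix()[:,1]
P=[ony(s,(80+x/4,150+y/4),st["ee_pos"],n) for x,y in((178,140),(203,248),(210,270),(225,320))]
print(st["ee_pos"])
for p in P: print(p)
d=P[0]-P[2];print(np.degrees(np.arctan2(-d[0],d[2])));d=P[0]-P[-1];print(np.degrees(np.arctan2(-d[0],d[2])))
d=st["ee_pos"]-P[-1];print(np.degrees(np.arctan2(-d[0],d[2])))
E
```

```text
[ 0.44220995 -0.33324713  0.14639704]
[ 0.56033452 -0.33501823  0.26471544]
[ 0.50008338 -0.33410141  0.1442423 ]
[ 0.51362281 -0.3342998   0.13718955]
[ 0.53138339 -0.33455628  0.11110454]
-20.117377479979588
-10.67336629541482
68.40764737405021
```

```bash
cat >> h.py <<'E'
from scipy.optimize import least_squares
def tilt(c,obs,p0,n,ex):
    """obs: list of (distance along axis from grip, pixel); lean towards -ex; returns lean deg, slide along axis mm"""
    def f(v):
        a=-ex*np.sin(v[0])+np.array([0,0,1])*np.cos(v[0])
        return np.concatenate([proj(c,p0+a*(s+v[1]))-uv for s,uv in obs])
    r=least_squares(f,[.4,0]);return np.degrees(r.x[0]),r.x[1]*1e3,r.fun.round(1)
E
python3 - <<'E'
from h import *
s=read_camera("scene");st=ctrl.sense();M=R.from_quat(st["tool_rot"]).as_matrix()
q=lambda x,y:np.array((80+x/4,150+y/4))
print(tilt(s,[(.032,q(178,138)),(-.035,q(203,248))],st["ee_pos"],M[:,1],M[:,0]))
h=onz(s,q(225,322),.07);d=st["ee_pos"]-h;print(h,np.degrees(np.arctan2(-d[0],d[2])))
E
```

```text
(np.float64(33.894125162520545), np.float64(-0.22941870271481998), array([-2.2,  1.5, -0.8, -0.6]))
[ 0.48504949 -0.3323481   0.07      ] 29.271100914914616
```

```bash
python3 -m handwheel '0.01 0 -0.1 0 255; 0.01 0 -0.2 0 255; 0 0 -0.35 0 255; 0 0 -0.4 0 255; 0 0 -0.4 0 255; 0 0 -0.4 0 255' 40
python3 - <<'E'
from h import *
print(ctrl.sense()["q"].round(2));go(.48,-.333,.2)
E
```

```text
clock: 10.42
ee_pos: [0.4419, -0.3329, 0.245]
tool_rot: [1.0, -0.007, -0.001, -0.001]
contact_force: [-0.2, 0.2, -1.5]
grip_width: 0.302
finger_force: 43.6
[-0.73  0.36  1.65 -0.    1.13  0.86]
t 10.425 pos [ 0.4419 -0.3329  0.245 ] yaw x -0.86 F [-0.2  0.2 -1.5] grip 0.302 43.6 rows: [ 0.153 -0.002  0.18 ]
```

```bash
python3 -m handwheel '0 0 0 -0.12 255; 0 0 0 -0.24 255; 0 0 0 -0.36 255; 0 0 0 -0.48 255; 0 0 0 -0.6 255; 0 0 0 -0.72 255; 0 0 0 -0.84 255; 0 0 0 -0.96 255; 0 0 0 -1 255; 0 0 0 -1 255; 0 0 0 -1 255' >/dev/null
python3 - <<'E'
from h import *
go(.4419,-.333,.245)
st=ctrl.sense();s=read_camera("scene");c=proj(s,st["ee_pos"]-[0,0,.03]).astype(int);x0,y0=c-[40,45];print(x0,y0)
cv2.imwrite("pics/p3.png",cv2.resize(s["frame"][max(y0,0):y0+90,x0:x0+80,::-1],None,fx=6,fy=6,interpolation=cv2.INTER_CUBIC))
E
```

```text
t 11.8 pos [ 0.4422 -0.3332  0.2459] yaw x 89.05 F [ 0.1  0.1 -1.7] grip 0.3 43.5 rows: [ 0.001 -0.001  0.003]
79 130
```

View pics/p3.png

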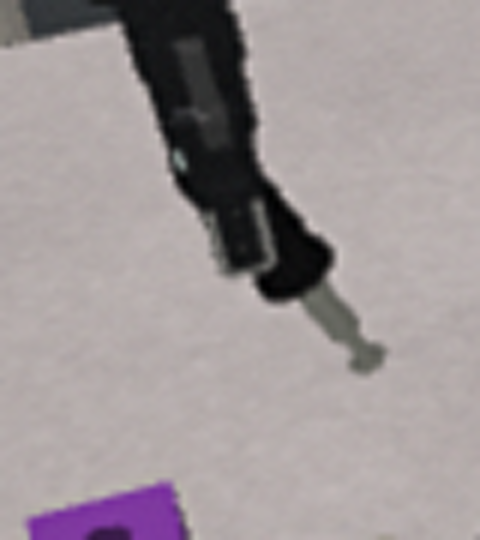

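Run:
```python
from h import *
s=read_camera("scene");st=ctrl.sense();M=R.from_quat(st["tool_rot"]).as_matrix()
q=lambda x,y:np.array((79+x/6-.4,130+y/6-.4))
print(tilt(s,[(-.093,q(371,366)),(-.035,q(296,267))],st["ee_pos"],M[:,1],M[:,0]))
print(tilt(s,[(-.093,q(371,366))],st["ee_pos"],M[:,1],M[:,0]))
F=ony(s,q(371,366),st["ee_pos"],M[:,1]);C=ony(s,q(296,267),st["ee_pos"],M[:,1]);
print(F-st["ee_pos"],C-st["ee_pos"])
for d in(st["ee_pos"]-F,C-F,st["ee_pos"]-C):print(np.linalg.norm(d),np.degrees(np.arctan2(-d@M[:,0],d[2])))
```

```text
(np.float64(24.334354662633825), np.float64(-3.319881141212199), array([ 0.4, -0.6, -1.2,  1.3]))
(np.float64(23.252837696148983), np.float64(-4.071455079356871), array([ 0., -0.]))
[ 0.00057697  0.03832144 -0.08919903] [ 0.00029284  0.0191124  -0.03219733]
0.09708415458527686 23.234573974858723
0.06015198792137241 18.607169436476738
0.037443797158242094 30.681543287095344
```

```bash
python3 -m handwheel '0.1 0 -0.1 0.11 255; 0.2 0 -0.1 0.22 255; 0.3 0 -0.1 0.33 255; 0.4 0 -0.1 0.44 255; 0.5 0 -0.1 0.55 255; 0.6 0 -0.1 0.66 255; 0.7 0 -0.1 0.77 255; 0.8 0 -0.1 0.88 255; 0.9 0 -0.1 1 255; 1 0 -0.1 1 255; 1 0 -0.1 1 255' 60 >/dev/null
python3 - <<'E'
from h import *
go(.442,.032,.245)
E
```

```text
t 13.275 pos [ 0.446  -0.0823  0.2716] yaw x -0.78 F [-0.2 -0.5 -1.6] grip 0.299 61.7 rows: [-0.022 -0.457  0.106]
```

```bash
python3 -m handwheel '-0.02 -0.12 0 0.05 255; -0.02 -0.24 0 0.09 255; -0.02 -0.36 0 0.09 255; -0.02 -0.457 0.05 0.09 255; -0.02 -0.457 0.1 0.09 255; -0.02 -0.457 0.106 0.09 255; -0.02 -0.457 0.106 0.09 255' >/dev/null
python3 - <<'E'
from h import *
go(.4588,.0293,.198)
s=read_camera("scene");t=read_camera("top")
r=lambda i,x,y,w,h,f:cv2.resize(i[y:y+h,x:x+w,::-1],None,fx=f,fy=f,interpolation=cv2.INTER_CUBIC)
cv2.imwrite("pics/d1.png",np.hstack([r(s["frame"],225,120,75,80,6),r(t["frame"],215,160,50,80,6)]))
E
```

```text
t 14.15 pos [0.4429 0.0301 0.2452] yaw x -9.01 F [-0.1  0.  -1.4] grip 0.293 61.7 rows: [ 0.063 -0.007  0.189]
```

View pics/d1.png

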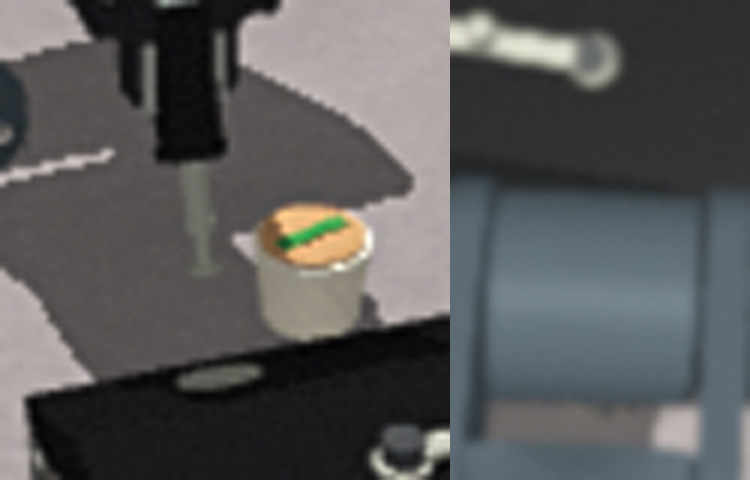

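The foot hangs at crop (205,270), above the disc at (220,377). I check the foot's offset from the TCP.

Run:
```python
from h import *
s=read_camera("scene");st=ctrl.sense();M=R.from_quat(st["tool_rot"]).as_matrix();e=st["ee_pos"]
uv=np.array((225+205/6-.4,120+272/6-.4));D=np.array([.4968,.0233,.1097])
F0=e+.0385*M[:,0]-[0,0,.0885];print("pred px",proj(s,F0),"obs",uv)
F=ony(s,uv,e,M[:,1]);print("foot rel tool",(F-e)@M)
print("disc pred",proj(s,D),"obs",(225+219/6-.4,120+377/6-.4))
ex=M[:,0];n=-ex*np.sin(np.radians(25))+np.array([0,0,1])*np.cos(np.radians(25))
print("tilt",tilt(s,[(-.093,uv)],e,M[:,1],M[:,0]),"disc normal gap",(F0-D)@n,"lat",(F0-D)-n*((F0-D)@n))
```

```text
pred px [258.86010107 165.696741  ] obs [258.76666667 164.93333333]
foot rel tool [3.76349610e-02 6.81374547e-17 8.64651032e-02]
disc pred [261.1560313  182.49693297] obs (261.1, 182.43333333333334)
tilt (np.float64(23.567548460872285), np.float64(-1.319517222565366), array([0., 0.])) disc normal gap 0.04946599150184878 lat [ 0.00488407 -0.00211618  0.00243267]
```

```bash
python3 -m handwheel '0.03 -0.004 0.06 0 255; 0.05 -0.006 0.12 0 255; 0.052 -0.006 0.163 0 255; 0.052 -0.006 0.163 0 255; 0.055 -0.006 0.17 0 255; 0.059 -0.006 0.178 0 255; 0.062 -0.006 0.185 0 255; 0.065 -0.006 0.192 0 255; 0.065 -0.006 0.192 0 255; 0.065 -0.006 0.192 0 255'
python3 - <<'E'
from h import *
go(.4588,.0293,.198)
E
```

```text
clock: 15.55
ee_pos: [0.4591, 0.0299, 0.1971]
tool_rot: [0.997, -0.078, 0.0, -0.0]
contact_force: [-0.3, 0.7, -1.1]
grip_width: 0.294
finger_force: 61.7
t 15.55 pos [0.4591 0.0299 0.1971] yaw x -8.96 F [-0.3  0.7 -1.1] grip 0.294 61.7 rows: [-0.001  0.003 -0.004]
```

Not yet pressing, so I step in along the disc's normal, 4 mm at first.

```bash
python3 -m handwheel '0.003 0.001 0.007 0 255; 0.007 0.002 0.0145 0 255; 0.007 0.002 0.0145 0 255; 0.007 0.002 0.0145 0 255' | sed -n 2,4p; python3 -m handwheel '0.003 0 0.007 0 255; 0.007 0 0.0145 0 255; 0.007 0 0.0145 0 255; 0.007 0 0.0145 0 255' | sed -n 2,4p
```

```text
ee_pos: [0.4606, 0.0292, 0.1934]
tool_rot: [0.997, -0.078, -0.0, -0.0]
contact_force: [-1.6, 1.3, 1.2]
ee_pos: [0.4623, 0.0289, 0.1898]
tool_rot: [0.997, -0.078, -0.0, -0.0]
contact_force: [-3.6, 2.3, 1.5]
```

Run:
```python
from h import *
f=[];im=[]
for i in range(6):
    s=read_camera("scene");f.append(ctrl.sense()["contact_force"])
print(np.mean(f,0).round(2),np.std(f,0).round(2))
r=lambda i,x,y,w,h,f:cv2.resize(i[y:y+h,x:x+w,::-1],None,fx=f,fy=f,interpolation=cv2.INTER_CUBIC)
cv2.imwrite("pics/d2.png",r(s["frame"],225,125,75,75,8))
e=ctrl.sense()["ee_pos"];print(e);go(.46,.03,.19)
M=R.from_quat(ctrl.sense()["tool_rot"]).as_matrix()
for a in(20,24,28):
    ax=-M[:,0]*np.sin(np.radians(a))+np.array([0,0,1])*np.cos(np.radians(a))
    print(a,[((proj(s,e+ax*k)-[225,125])*8).round() for k in(-.032,-.038,-.08)])
```

```text
[-4.39  1.89  2.22] [0.48 0.51 0.62]
[0.46231497 0.02885674 0.18976823]
t 16.85 pos [0.4623 0.0289 0.1898] yaw x -8.96 F [-4.5  1.2  1.4] grip 0.294 62.2 rows: [-0.01  -0.003 -0.001]
20 [array([267., 306.]), array([269., 323.]), array([283., 437.])]
24 [array([269., 307.]), array([271., 324.]), array([287., 440.])]
28 [array([271., 308.]), array([274., 325.]), array([292., 442.])]
```

View pics/d2.png

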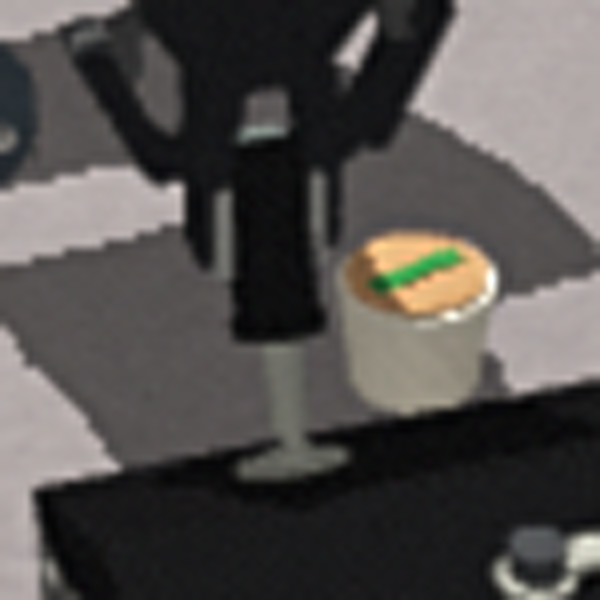

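The foot sits on the disc's middle (crop (293,455), disc centre (291,462)). Pressing force is about 5 N along the normal and steady, and the lean is about 24–25°. Handing in.

```bash
python3 -c "
from bench import ctrl
print(ctrl.close_job())"
```

```text
the job is handed in; nothing more can be done
None
```

The job is handed in with no verdict shown: the latch is home in its keeper, and the probe is still held in the fingers with its foot on the disc's middle at about 5 N, leaning about 24° by camera estimate against the disc's 25°.

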